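Tuck the seed box flap under its lip

TASK

Close the larger of the two birch seed boxes with a fingertip: push its sprung metal flap over and down flat, and keep it pressed flat while you push it along until its free edge is tucked well home beneath the lip, so that it stays shut when you let go and move clear. Only push on the flap's outer face, do not pinch it or hook it from its inner face and do not force it; leave the small box's flap standing open, and leave everything else on the bench where it is.

Things in the scene. Friction and masses are not known exactly. Their poses are not given: they have to be found in the camera images.
- large_box: The larger seed box, birch, screwed to the bench: 132 mm long (its x), 96 mm wide (y), side walls 45 mm high, open on top. Origin: centre of its underside, z up. The flap is hinged at the -x end (nearer the robot) and folds over towards +x. The +x end wall rises to 61 mm and carries the lip.
- large_hinge_mid (a point): Middle of the large box's hinge line, box-frame (-62, 0, 48) mm; axes as the box. The flap is an aluminium plate 84 mm wide; its free edge is 100 mm from the hinge line when drawn in, and its outer face lies 5 mm from the plane through the hinge line.
- large_lip_edge (a point): Middle of the lower corner of the lip's free edge, box-frame (42, 0, 57) mm, 104 mm from the hinge line; axes as the box. The lip is a fixed 4 mm aluminium strip across the whole width that overhangs 24 mm from the +x end towards the hinge.
- large_hinge (a joint): Angle of the large flap, rad: 0 = lying flat on the box, about 1.57 = standing upright, 1.75 = fully back. It starts between about 1.0 and 1.5. A spring with some friction opens it: let go when flat it rises again to about 1 rad. Pressing it flat takes about 0.2 N m (about 4 N at 50 mm from the hinge).
- large_flap (a joint): How far the large flap is slid out along itself, away from the hinge, m: starts near 0, 0.018 = fully out; 2 N of friction, stays where left. Flat at 0 its edge is 4 mm short of the lip's edge; at 0.018 it is 14 mm beneath it. It enters only if pressed flat (4 mm to spare above); slid out too early it lands on top of the lip and must be drawn back.
- large_ledge (a point): Foot of the push ledge on the flap's outer face, middle line, 62 mm from the hinge line when drawn in. Flap axes: x from hinge to free edge, y along the hinge, z out of the outer face (up when shut). The ledge, 50 mm wide, is a step about 8 mm high facing the hinge that ramps down towards the edge: a fingertip on its hinge side can push the flap along.
- large_flap_inside: The inner face of the large flap (3 mm sheet, 78 mm wide), the side facing the box when shut. Not to be touched by the fingers. Origin on the hinge line when drawn in, axes as the flap.
- small_box: The smaller seed box, same make, screwed to the bench: 90 mm long (x), 64 mm wide (y), 40 mm high, lip to 56 mm. Origin: centre of its underside. Its 60 mm flap stands open and is to stay so.
- small_hinge (a joint): Angle of the small box's flap, rad: 0 = flat, about 1.57 = upright; starts 1.0 to 1.5.
- sprinkling_can: Red plastic sprinkling can, about 240 mm long with spout (towards its x) and handle, 116 mm wide, 145 mm high. Origin under its centre.
- vase: Glass propagation vase with a cutting, 72 mm across, glass 120 mm high, cutting to 175 mm. Origin under its centre.
- bulb_planter: Stainless steel bulb planter standing on its tube, 64 mm across, wooden cross handle 112 mm long (its y), 176 mm high. Origin under its centre.
- succulent_bowl: White ceramic bowl with a succulent, 128 mm across, about 80 mm high. Origin under its centre.
- clay_pot: Empty terracotta pot, 80 mm across the rim, 75 mm high. Origin under its centre.
- brush: Small hand brush lying flat along its x. Origin under its middle.
Not all that is in view belongs to the job. What is shaped like the large_box but orange or yellow is not meant.

How it is judged:
At the end, for the whole second after the job is handed in: The large flap lies shut (within 0.1 rad of flat) and at rest, slid out more than 12 mm so that its edge is at least 8 mm beneath the lip; the small flap stands open (above 0.75 rad); the loose things are within 30 mm of where they began (value of joint large_hinge below 0.1 rad and value of joint large_flap above 0.012 m and velocity of joint large_hinge between -0.05 and 0.05 rad/s and value of joint small_hinge above 0.75 rad and not (distance of sprinkling_can from where it was at the start of the episode above 0.03 m) and not (distance of vase from where it was at the start of the episode above 0.03 m) and not (distance of bulb_planter from where it was at the start of the episode above 0.03 m) and not (distance of succulent_bowl from where it was at the start of the episode above 0.03 m) and not (distance of clay_pot from where it was at the start of the episode above 0.03 m) and not (distance of brush from where it was at the start of the episode above 0.03 m)); the robot touches nothing.
It fails at once if The fingers touch the large flap's inner face (pinching or hooking it) (contact force between the fingers and large_flap_inside above 1 N).
It fails at once if The large box or its flap is forced with more than 45 N (contact force between the arm and large_box above 45 N).
It fails at once if The large box or its flap is forced by the fingers with more than 45 N (contact force between the fingers and large_box above 45 N).
It fails at once if The small box's flap is pushed down (below 0.75 rad) (value of joint small_hinge below 0.75 rad).
It fails at once if A loose thing on the bench is moved more than 30 mm, lifted or tipped over (distance of any of sprinkling_can, vase, bulb_planter, succulent_bowl, clay_pot, brush from where it was at the start of the episode above 0.03 m or angle between any of sprinkling_can, vase, bulb_planter, succulent_bowl, clay_pot, brush's own z axis and vertical above 0.35 rad).
It also fails if it takes over 42 s, if anything falls off the work surface, if the arm or the gripper's body presses on something with over 40 N, if the wrist force passes 120 N, or if a joint passes its speed limit or range.

ROBOT

A 6-joint arm with a two-finger parallel gripper is mounted at the origin on the work surface. World frame = base frame: x ahead of the robot, y to its left, z up, the work surface at z = 0. Lengths are in m, angles in rad, forces in N, time in s.
With the tool pointing down it reaches from about 0.325 to 0.775 m from the base axis. Payload 9.3 kg.
Tool frame: the origin (TCP) lies at the very end of the fingers, on their centre line; the grasp point (between the pads) lies 19 mm behind it (arm.pinch_z is the distance from the TCP to the grasp point, in m); z points along the fingers, y is the line along which they close (so a half turn about z gives the same grasp; the last joint's range is limited). The gripper opens to 85 mm and grips with 20 to 120 N. Pads are 22 mm wide; open, the fingers measure 114 mm over their backs; the gripper's body (76 mm by 85 mm) begins 54 mm behind the grasp point. The pads swing forward as they close: fully open they stand 13 mm farther back than shut.
Start: joints at [-1.36, 0.259, 0.021, 1.334, 0, 1.418], TCP at [0.196, -0.514, 0.231] pointing down, gripper open.
Joint ranges: [-3.04, 3.04], [-0.91, 1.82], [-1.04, 1.36], [-1.92, 1.95], [-1.52, 1.45], [-3.14, 3.14]. Speed limits (rad/s): [2.22, 2.22, 2.79, 3.14, 3.14, 3.14].

INTERFACE

Orientations are given as a rotation vector (axis times angle).
In Python, from cell import monitor, viewer, arm, models gives the robot as it stands.
- The arm moves only by the shell command python3 -m crank 'ROWS'. ROWS is JSON, a list of rows, each a list of 7 numbers: the shift along the tool's x, y, z in m, then the turn, a rotation vector about the tool's x, y, z in rad, then the opening, from 0 (shut) to 1 (fully open). A call has 1 to 12 rows; each row shifts and turns the commanded pose from where the row before left it, along the tool's axes as they then stand; what a row does not reach is not made up. A row lasts 1/12 s, in which the tool goes at most 41.7 mm and 7.16 degrees, less where a joint would pass 70% of its speed; a pose out of reach is approached as far as the arm can. A call is refused whole if a number of a shift passes 0.0417 or a number of a turn 0.125, either way. A call with a gripper value outside its range is refused whole. The fingers move at their own pace and stop on an object; the grip force is fixed at half the most. Time passes only in rows, so rows that do not move let the fingers close. It gives the time, the measured TCP pose, the force, the opening and the grip force at its end, in the units of the state.
- monitor.get_state(): the state, without advancing time (a new reading comes with each control period).
- viewer.camera(name): name is "scene" or "top" or "wrist"; returns (picture, depth): 420x560x3 uint8, blue, green, red; 420x560 float32, m along the optical axis (not along the pixel's ray), 0 where there is no reading.
- viewer.camera_info(name): a dict with "mtx" (3x3 intrinsics, pixels), "dist" ([k1, k2, p1, p2, k3] as OpenCV has them; the pictures are not rectified), "camera_from_world" (4x4, takes a point from world to camera coordinates); the wrist camera has in their place "tool_from_camera" (4x4, takes a point from camera to tool coordinates, whose origin is the TCP and whose axes are the flange's). Camera axes: x right, y up, looking along -z (the intrinsics and any distortion apply to the point x, -y, -z); pixel columns grow to the right and rows downward; lengths in m; the calibration is good to about 2 mm. A picture is of the moment at which its call begins: read the wrist's pose just before it. camera_info takes no time and is no camera call.
- arm.sign_off(): hands the job in; it is judged then, once.
Trained networks look in the newest picture that a camera, given by its name, has taken for a name from the list of things; names that differ only in an ending like _2 or _b are one class to them, and where a whole thing is asked for, a point or a joint stands for the part that bears it (a point fixed in the world has none). Each returns a list of dicts, best first, with "p" (0 to 1); they miss things now and then, are a little off and sometimes report something else, mostly with a low value. They report only what shows in the picture. A call takes as long as a camera call. They do not tell look-alikes from the thing itself.
- models.spot_in(camera, label): "position" ([row, column] in pixels, amid what is visible of it).
- models.silhouettes(camera, label): "pixels" (420x560 bool, what is visible of it) and "position" ([row, column] in pixels, amid what is visible of it).
- models.place_of(camera, label): "position" ([row, column] in pixels: a listed point, or the origin of a listed thing).
The state is a dict: "time_s": time; "q": joint angles; "qvel": joint speeds; "effort": joint torques, N m; "tool_pos": TCP position; "orientation": TCP orientation; "wrist_force": force on the tool from outside, world axes, zero at the start; "wrist_torque": the same for the moment, N m; "gripper_width": opening from 0.0 (shut) to 1.0 (fully open); "grasp_force": force on a finger pad.
Only numpy, scipy, OpenCV 4.12 (cv2) and the standard library are available. Lean on these libraries where they do the work, as an engineer would, in place of code of your own. Each camera call takes 0.05 s, during which the arm holds its last target. There are 200 camera calls.

## Working session

There is one attempt and no reset: what is moved stays moved. The work goes in short steps, Python scripts to look and compute and a shell command to move; the robot and the scene stay as the last step left them, time stands still between calls to the robot, and variables do not carry over. Pictures are saved under pics/ and viewed, at most 10 in all, crops included, and the job is handed in when it is done.

```bash
mkdir -p pics
cat > h.py <<'E'
import numpy as np, cv2
from scipy.spatial.transform import Rotation as R
from cell import monitor, viewer, arm, models
def cam_T(n):
    i=viewer.camera_info(n)
    if 'camera_from_world' in i: return np.array(i['mtx']),np.array(i['dist']),np.linalg.inv(np.array(i['camera_from_world']))
    s=monitor.get_state(); T=np.eye(4); T[:3,:3]=R.from_rotvec(s['orientation']).as_matrix(); T[:3,3]=s['tool_pos']
    return np.array(i['mtx']),np.array(i['dist']),T@np.array(i['tool_from_camera'])
def ray(n,rc,C=None):
    K,d,T=C or cam_T(n)
    u=cv2.undistortPoints(np.array([[[rc[1],rc[0]]]],float),K,d)[0,0]
    return T[:3,3],T[:3,:3]@np.array([u[0],-u[1],-1])
def at_z(n,rc,z,C=None):
    o,v=ray(n,rc,C); return o+v*(z-o[2])/v[2]
def at_d(n,rc,dep,C=None):
    o,v=ray(n,rc,C); return o+v*dep[int(round(rc[0])),int(round(rc[1]))]
def tri(rs):
    A=0;b=0
    for o,v in rs:
        v=v/np.linalg.norm(v); P=np.eye(3)-np.outer(v,v); A=A+P; b=b+P@o
    return np.linalg.solve(A,b)
E
python3 - <<'E'
from h import *
np.set_printoptions(precision=3,suppress=True)
for n in ['scene','top']:
    p,d=viewer.camera(n); cv2.imwrite(f'pics/{n}0.png',p); np.save(f'{n}_d.npy',d)
    for l in ['large_box','large_hinge_mid','large_lip_edge','large_ledge','small_box']:
        r=models.place_of(n,l)
        for x in r[:3]:
            print(n,l,round(x['p'],2),np.round(x['position']),at_d(n,x['position'],d))
    K,_,T=cam_T(n); print(T[:3,3])
print(monitor.get_state()['time_s'],monitor.get_state()['orientation'])
E
```

```text
scene large_box 0.93 [200. 215.] [ 0.414 -0.12   0.053]
scene large_box 0.82 [175. 274.] [0.427 0.11  0.042]
scene large_box 0.62 [236. 245.] [ 0.604 -0.152  0.055]
scene large_hinge_mid 0.87 [152. 275.] [0.34  0.195 0.053]
scene large_hinge_mid 0.69 [212. 244.] [ 0.522 -0.087  0.056]
scene large_hinge_mid 0.63 [172. 212.] [ 0.222  0.001 -0.004]
scene large_lip_edge 0.98 [194. 214.] [ 0.397 -0.111  0.061]
scene large_lip_edge 0.97 [168. 281.] [0.433 0.14  0.061]
scene large_ledge 0.97 [188. 214.] [ 0.364 -0.085  0.056]
scene large_ledge 0.82 [199. 244.] [ 0.554 -0.109  0.137]
scene large_ledge 0.72 [162. 277.] [0.39  0.158 0.053]
scene small_box 0.73 [205. 310.] [0.605 0.107 0.027]
[ 1.519 -0.821  1.117]
top large_box 0.74 [289. 318.] [ 0.358 -0.083  0.06 ]
top large_box 0.67 [280. 223.] [0.379 0.154 0.061]
top large_box 0.63 [214. 330.] [ 0.537 -0.106  0.125]
top large_hinge_mid 0.98 [228. 319.] [ 0.513 -0.085  0.061]
top large_hinge_mid 0.71 [298. 206.] [0.332 0.198 0.046]
top large_hinge_mid 0.66 [307. 307.] [ 0.315 -0.055  0.053]
top large_lip_edge 0.84 [275. 328.] [ 0.393 -0.107  0.059]
top large_lip_edge 0.65 [195. 342.] [ 0.599 -0.146  0.06 ]
top large_lip_edge 0.6 [265. 230.] [0.418 0.147 0.003]
top large_ledge 0.91 [291. 320.] [ 0.354 -0.087  0.058]
top large_ledge 0.76 [280. 221.] [0.377 0.161 0.053]
top large_ledge 0.58 [215. 329.] [ 0.534 -0.104  0.121]
top small_box 0.61 [204. 239.] [0.564 0.119 0.093]
[0.343 0.008 1.127]
0.6 [-3.09  -0.568  0.   ]
```

View pics/scene0.png

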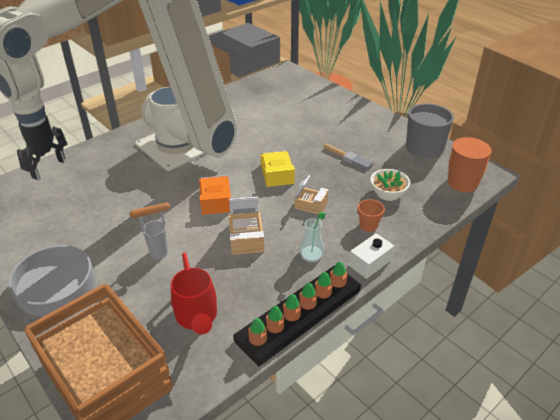

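View pics/top0.png

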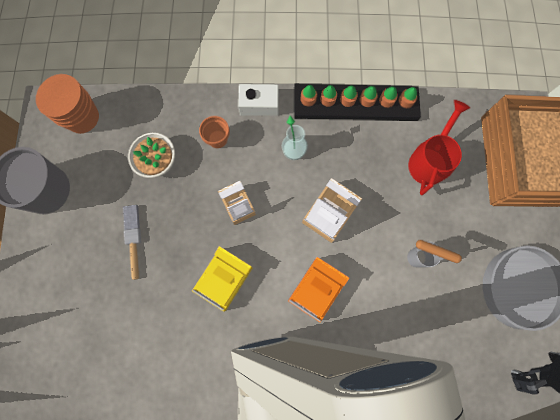

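Candidates: orange box at top (288,319), yellow box at top (280,222), large birch at top (212,332), small birch at top (202,237). By the description I choose the large birch box at (212,332), which is scene (232,246). Next I triangulate it and check it in a close crop.

Run:
```python
from h import *
np.set_printoptions(precision=4,suppress=True)
t=cv2.imread('pics/top0.png')[160:260,280:390]; s=cv2.imread('pics/scene0.png')[180:270,190:300]
cv2.imwrite('pics/crop.png',np.hstack([cv2.resize(t,(400,364)),cv2.resize(s,(400,364))]))
ctr={'top':(212,332),'scene':(228,246)}
r={}
for n in ['scene','top']:
    viewer.camera(n)
    for l in ['large_box','large_hinge_mid','large_lip_edge','large_ledge']:
        b=[x for x in models.place_of(n,l) if np.hypot(*(np.array(x['position'])-ctr[n]))<45]
        if b: r[n,l]=b[0]['position']; print(n,l,b[0]['p'],np.round(b[0]['position'],1))
for l in ['large_box','large_hinge_mid','large_lip_edge','large_ledge']:
    if ('top',l) in r and ('scene',l) in r: print(l,tri([ray(n,r[n,l]) for n in ctr]))
for l,z in [('large_hinge_mid',.048),('large_lip_edge',.057)]:
    for n in ctr:
        if (n,l) in r: print(n,l,at_z(n,r[n,l],z))
d=np.load('top_d.npy')
C=cam_T('top'); pts=np.array([at_d('top',(i,j),d,C) for i in range(175,245) for j in range(295,365)])
np.save('pts.npy',pts)
a=np.array([.512,-.088]); u=np.array([np.cos(-.61),np.sin(-.61)])
q=np.c_[(pts[:,:2]-a)@u,(pts[:,:2]-a)@[-u[1],u[0]],pts[:,2]]
for x in np.arange(-.02,.13,.006):
    m=(abs(q[:,0]-x)<.003)&(abs(q[:,1])<.035)&(q[:,2]>.02)
    if m.any(): print(round(x,3),m.sum(),np.percentile(q[m,2],[10,50,90]))
print(viewer.camera_info('wrist')['tool_from_camera'])
```

```text
scene large_box 0.73 [199.9 215.5]
scene large_hinge_mid 0.93 [209.8 242.5]
scene large_lip_edge 0.9 [232.4 247.1]
scene large_ledge 0.68 [200.4 242.8]
top large_box 0.84 [213.8 332.8]
top large_hinge_mid 0.61 [227.2 317.9]
top large_lip_edge 0.97 [197.6 340.6]
top large_ledge 0.59 [217.  327.4]
large_box [ 0.5167 -0.1412  0.1337]
large_hinge_mid [ 0.5131 -0.0846  0.0573]
large_lip_edge [ 0.5956 -0.1402  0.0549]
large_ledge [ 0.5319 -0.1     0.1137]
top large_hinge_mid [ 0.5162 -0.0832  0.048 ]
scene large_hinge_mid [ 0.5028 -0.0804  0.048 ]
top large_lip_edge [ 0.5934 -0.1422  0.057 ]
scene large_lip_edge [ 0.599  -0.1393  0.057 ]
-0.008 45 [0.0239 0.0346 0.0459]
-0.002 100 [0.0432 0.0522 0.0636]
0.004 89 [0.0644 0.0701 0.0763]
0.01 92 [0.0765 0.082  0.087 ]
0.016 116 [0.0886 0.0954 0.1133]
0.022 91 [0.1016 0.1161 0.1216]
0.028 87 [0.1155 0.1229 0.1268]
0.034 92 [0.1254 0.1298 0.1344]
0.04 91 [0.1345 0.1395 0.1422]
0.046 15 [0.1344 0.1374 0.1398]
0.076 77 [0.0228 0.0322 0.0384]
0.082 13 [0.0339 0.0363 0.0373]
0.1 9 [0.0603 0.061  0.0633]
0.106 64 [0.0591 0.0616 0.064 ]
0.112 60 [0.0594 0.0621 0.0646]
0.118 62 [0.0593 0.0615 0.0648]
0.124 49 [0.0588 0.0618 0.0639]
[[-0.0018  0.9547  0.2975  0.0755]
 [ 1.      0.0016  0.0007  0.0011]
 [ 0.0001  0.2975 -0.9547 -0.1415]
 [ 0.      0.      0.      1.    ]]
```

View pics/crop.png

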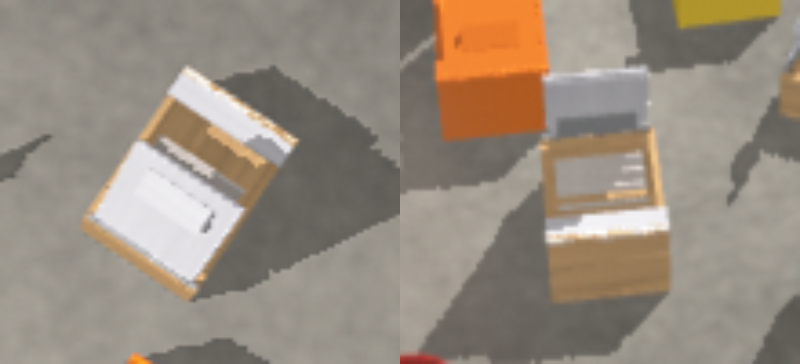

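The crop shows the birch box with its grey flap leaning over at about 1.1 rad. The ledge is on the face towards the robot, and the lip is at upper right in the top view. Now I fit the yaw and edges.

Run:
```python
from h import *
np.set_printoptions(precision=4,suppress=True)
p=np.load('pts.npy')
a=np.array([.512,-.088]); u=np.array([np.cos(-.61),np.sin(-.61)])
q=np.c_[(p[:,:2]-a)@u,(p[:,:2]-a)@[-u[1],u[0]],p[:,2]]
m=(q[:,0]>.09)&(q[:,2]>.052)&(q[:,2]<.07)
print('lip',m.sum(),p[m].mean(0)); b=cv2.minAreaRect((p[m,:2]*1000).astype(np.float32)); print(b)
f=(q[:,0]>.002)&(q[:,0]<.05)&(abs(q[:,1])<.055)&(q[:,2]>.068)
print('flap y range',np.percentile(q[f,1],[1,50,99]))
g=f&(q[:,2]<.09)|f&(abs(q[:,1])>.028)
P=p[g]; c=P.mean(0); n=np.linalg.svd(P-c)[2][2]; n*=np.sign(n[2])
print('plane',c,n,'angle',np.arccos(n[2]),'yaw deg',np.degrees(np.arctan2(-n[1],-n[0])), np.std((P-c)@n))
print('z max',np.percentile(q[f,2],99))
```

```text
lip 343 [ 0.6084 -0.1494  0.0617]
((608.9662475585938, -149.24923706054688), (96.05538177490234, 24.827402114868164), 56.25562286376953)
flap y range [-0.0372  0.0038  0.0452]
plane [ 0.5316 -0.0923  0.0985] [-0.7353  0.4971  0.4606] angle 1.0921548540107868 yaw deg -34.061728449545534 0.0014796315418777722
z max 0.14228493049681926
```

```bash
python3 -m crank '[[0,0,0,0,0,-0.1215,0],[0,0,0,0,0,-0.1215,0],[0,0,0,0,0,-0.1215,0],[0,0,0,0,0,-0.1215,0],[0,0,0,0,0,-0.1215,0],[0,0,0,0,0,-0.1215,0],[0,0,0,0,0,-0.1215,0],[0,0,0,0,0,-0.1215,0],[0,0,0,0,0,-0.1215,0]]' && python3 -m crank '[[0,0,0,0,0,-0.1215,0],[0,0,0,0,0,-0.1215,0],[0,0,0,0,0,-0.1215,0],[0,0,0,0,0,-0.1215,0],[0,0,0,0,0,-0.1215,0],[0,0,0,0,0,-0.1215,0],[0,0,0,0,0,-0.1215,0],[0,0,0,0,0,-0.1215,0],[0,0,0,0,0,-0.1215,0]]' && python3 -m crank '[[-0.001,0.04,0,0,0,0,0],[-0.001,0.04,0,0,0,0,0],[-0.001,0.04,0,0,0,0,0],[-0.001,0.04,0,0,0,0,0],[-0.001,0.04,0,0,0,0,0],[-0.001,0.04,0,0,0,0,0],[-0.001,0.04,0,0,0,0,0],[-0.001,0.04,0,0,0,0,0],[-0.001,0.04,0,0,0,0,0],[-0.001,0.04,0,0,0,0,0],[-0.001,0.04,0,0,0,0,0],[-0.001,0.04,0,0,0,0,0]]'
cat > st.py <<'E'
from h import *
np.set_printoptions(precision=4,suppress=True)
s=monitor.get_state(); H=np.array([.5127,-.0846]); t=np.radians(-33.9); u=np.array([np.cos(t),np.sin(t)]); v=np.array([-u[1],u[0]])
p=np.array(s['tool_pos']); M=R.from_rotvec(s['orientation']).as_matrix()
print('t',s['time_s'],'box x,y mm, z',(p[:2]-H)@u*1e3,(p[:2]-H)@v*1e3,p[2]*1e3,'yaw',np.degrees(np.arctan2(M[1,0],M[0,0])),'z',M[:,2],'w',s['gripper_width'],'F',np.array(s['wrist_force'])@np.c_[np.r_[u,0],np.r_[v,0],[0,0,1]])
E
python3 st.py
```

```text
time_s: 1.85
tool_pos: [0.1957, -0.514, 0.2313]
orientation: [-2.338, -2.099, 0.0]
wrist_force: [-0.3, -0.4, -0.7]
gripper_width: 0.001
grasp_force: 0.0
time_s: 2.6
tool_pos: [0.1957, -0.514, 0.2313]
orientation: [0.906, 3.008, 0.0]
wrist_force: [-0.1, 0.1, -0.4]
gripper_width: -0.003
grasp_force: 0.0
time_s: 3.6
tool_pos: [0.4738, -0.1201, 0.2316]
orientation: [0.914, 3.005, -0.0]
wrist_force: [1.0, -1.3, 0.2]
gripper_width: -0.003
grasp_force: 0.0
t 3.6 box x,y mm, z -12.44782358176887 -51.16396425255207 231.56286277195255 yaw 146.15181371696912 z [ 0.0006 -0.0003 -1.    ] w -0.002976695302939873 F [ 1.5986 -0.5111  0.1883]
```

```bash
python3 -m crank '[[0,0.026,0,0,0,0,0],[0,0.025,0.02,0,0,0,0],[0,0,0.03,0,0,0,0],[0,0,0,0,0,0,0],[0,0,0,0,0,0,0]]'; python3 st.py
python3 - <<'E'
from h import *
np.set_printoptions(precision=4,suppress=True)
C=cam_T('wrist'); p,d=viewer.camera('wrist'); cv2.imwrite('pics/w1.png',p)
H=np.array([.5127,-.0846]); t=np.radians(-33.9); u=np.array([np.cos(t),np.sin(t)]); v=np.array([-u[1],u[0]])
for l in ['large_hinge_mid','large_ledge','large_lip_edge']:
    for x in models.place_of('wrist',l)[:2]:
        rc=x['position']; w=at_d('wrist',rc,d,C); print(l,x['p'],np.round(rc),'depth',(w[:2]-H)@u*1e3,(w[:2]-H)@v*1e3,w[2]*1e3)
        if l=='large_hinge_mid': w=at_z('wrist',rc,.048,C); print('  at z',(w[:2]-H)@u*1e3,(w[:2]-H)@v*1e3)
E
```

```text
time_s: 4.02
tool_pos: [0.5006, -0.0793, 0.1807]
orientation: [-0.913, -3.003, 0.0]
wrist_force: [0.0, -0.3, 0.2]
gripper_width: 0.001
grasp_force: 0.0
t 4.0167 box x,y mm, z -12.979986558729575 -2.3198481044636505 180.70462962659352 yaw 146.18901988834602 z [-0.0029  0.0008 -1.    ] w 0.001228939973742527 F [ 0.1918 -0.281   0.2123]
large_ledge 0.95 [ 48. 170.] depth -129.6184646686382 -80.57540025338824 58.19876056017975
large_ledge 0.62 [253. 272.] depth 18.122253874667276 -5.290377864620925 92.52632694031942
large_lip_edge 0.77 [106. 167.] depth -88.86571132151204 -101.85878706506517 5.9821095931958945
```

View pics/w1.png

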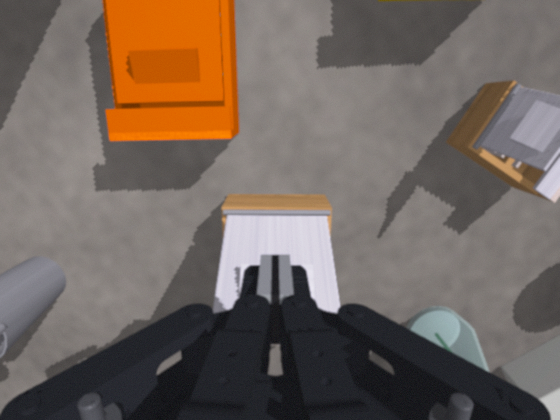

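Wrist view: the flap is square in the image, with its hinge at about row 212, column 278. The fingertip at (262,275) is on the midline. I descend behind the flap, then push along the arc.

```bash
python3 - <<'E'
from h import *
C=cam_T('wrist');H=np.array([.5127,-.0846]); t=np.radians(-33.9); u=np.array([np.cos(t),np.sin(t)])
w=at_z('wrist',(212,278),.05,C); print((w[:2]-H)@u*1e3)
E
python3 -m crank '[[0,0.002,0.04,0,0,0,0],[0,0,0.04,0,0,0,0],[0,0,0.014,0,0,0,0],[0,0,0,0,0,0,0],[-0.01,0,0,0,0,0,0],[-0.003,0,0,0,0,0,0],[-0.003,0,0,0,0,0,0],[0,0,0,0,0,0,0]]'; python3 st.py
```

```text
2.3727407810701884
time_s: 4.88
tool_pos: [0.5173, -0.0878, 0.0887]
orientation: [0.914, 3.003, -0.0]
wrist_force: [-0.3, 0.7, 0.7]
gripper_width: -0.002
grasp_force: 0.0
t 4.8833 box x,y mm, z 5.652427612532615 -0.08560984323505551 88.74850363248174 yaw 146.1212999463268 z [ 0.0027 -0.0009 -1.    ] w -0.002307029956143619 F [-0.6203  0.3954  0.6649]
```

```bash
python3 -m crank '[[-0.003,0,0.0045,0,0,0,0],[-0.0035,0,0.002,0,0,0,0],[0,0,0,0,0,0,0]]'; python3 st.py;  python3 -m crank '[[-0.005,0,0.0035,0,0,0,0],[-0.0043,0,0.0043,0,0,0,0],[-0.0036,0,0.0048,0,0,0,0],[0,0,0,0,0,0,0]]'; python3 st.py
```

```text
time_s: 5.13
tool_pos: [0.5218, -0.0909, 0.0807]
orientation: [0.915, 3.005, -0.0]
wrist_force: [0.1, -0.2, 0.7]
gripper_width: 0.003
grasp_force: 0.1
t 5.1333 box x,y mm, z 11.014777550736909 -0.1329807292988162 80.66677758358401 yaw 146.1455392403685 z [ 0.0005 -0.0002 -1.    ] w 0.0027728795538568716 F [ 0.1914 -0.1034  0.6904]
time_s: 5.47
tool_pos: [0.5325, -0.0982, 0.0672]
orientation: [-0.915, -3.005, 0.0]
wrist_force: [1.3, 0.4, 2.5]
gripper_width: 0.002
grasp_force: 0.7
t 5.4667 box x,y mm, z 24.05334737799377 -0.22020182445269335 67.17907546360286 yaw 146.13528018410483 z [-0.0002  0.     -1.    ] w 0.0016697591078252926 F [0.8385 1.1041 2.5197]
```

```bash
python3 -m crank '[[-0.0033,0,0.004,0,0,0,0],[-0.002,0,0.0045,0,0,0,0],[-0.001,0,0.003,0,0,0,0],[0,0,0,0,0,0,0]]'; python3 st.py
python3 - <<'E'
from h import *
C=cam_T('wrist'); p,d=viewer.camera('wrist'); cv2.imwrite('pics/w2.png',p)
q,_=viewer.camera('scene'); cv2.imwrite('pics/s2.png',cv2.resize(q[160:280,180:320],(560,480)))
E
```

```text
time_s: 5.8
tool_pos: [0.5371, -0.1013, 0.0559]
orientation: [-0.914, -3.005, -0.0]
wrist_force: [-1.4, -0.3, 2.1]
gripper_width: -0.0
grasp_force: 1.0
t 5.8 box x,y mm, z 29.568297977517698 -0.23496678029696905 55.86091812979649 yaw 146.14658454412648 z [-0.0007  0.0003 -1.    ] w -0.00012938798157630793 F [-1.0248 -1.0155  2.0911]
```

View pics/s2.png

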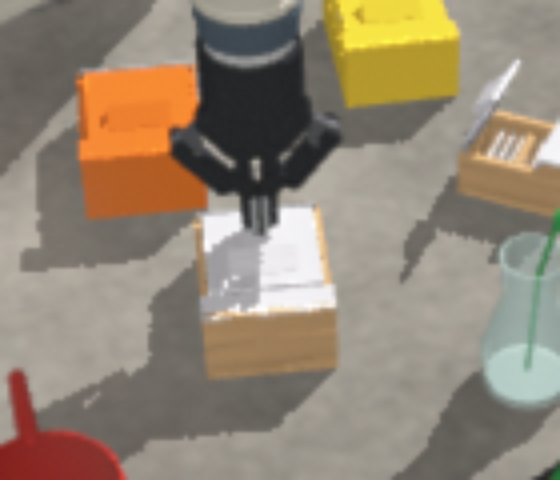

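View pics/w2.png

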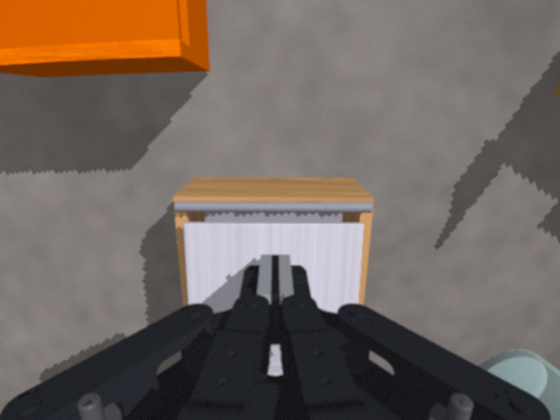

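Run:
```python
from h import *
np.set_printoptions(precision=1,suppress=True,linewidth=160)
H=np.array([.5127,-.0846]); t=np.radians(-33.9); u=np.array([np.cos(t),np.sin(t)]); v=np.array([-u[1],u[0]])
C=cam_T('wrist'); 
for r in (200,208,214,222): 
    w=at_z('wrist',(r,278),.053 if r!=208 else .05,C); print(r,(w[:2]-H)@u*1e3)
for n,rr,cc in [('top',(170,250),(290,375)),('scene',(195,260),(215,280))]:
    _,d=viewer.camera(n); C=cam_T(n)
    p=np.array([at_d(n,(i,j),d,C) for i in range(*rr) for j in range(*cc)])
    q=np.c_[(p[:,:2]-H)@u,(p[:,:2]-H)@v,p[:,2]]*1e3
    print(n)
    for x in range(-6,126,4):
        m=(abs(q[:,0]-x)<2)&(abs(q[:,1])>15)&(abs(q[:,1])<36)&(q[:,2]>20)&(q[:,2]<90)
        if m.sum()>3: print(x,m.sum(),np.percentile(q[m,2],[10,50,90]))
```

```text
200 -4.661604954636451
208 0.030586687291222058
214 1.9674154709707106
222 5.834121048580911
top
scene
2 9 [48.7 49.8 51.2]
6 4 [51.3 51.6 52.9]
10 7 [51.6 52.4 54.3]
14 10 [53.1 53.9 56.3]
18 10 [52.5 53.7 55.3]
22 9 [50.7 56.3 59. ]
26 15 [52.6 55.  57. ]
30 9 [53.4 55.5 57.6]
34 11 [53.8 56.5 59.2]
38 15 [52.7 55.7 58.3]
42 5 [56.2 59.4 77.2]
46 15 [54.6 57.4 59.4]
50 9 [55.6 56.5 60.2]
54 10 [53.5 57.6 60.1]
58 4 [56.3 58.5 59.4]
62 9 [57.3 58.2 65.7]
66 14 [58.  61.6 68.2]
70 12 [58.7 62.9 67. ]
74 13 [58.4 61.4 64.9]
78 11 [60.1 63.6 65.2]
82 15 [58.4 61.9 65.2]
86 19 [59.2 61.3 65.7]
90 13 [57.9 59.4 63.2]
94 10 [58.2 61.6 63.4]
98 16 [57.  61.2 64.7]
102 16 [57.9 63.3 64.3]
106 10 [59.8 61.  63.3]
110 18 [58.3 60.3 62.5]
114 11 [57.7 61.3 63.1]
118 16 [57.7 60.9 63.9]
122 22 [46.9 59.9 63.2]
```

```bash
python3 -m crank '[[0,0,0.001,0,0,0,0],[0,0,0,0,0,0,0]]'; python3 st.py;  python3 -m crank '[[0,0,0.001,0,0,0,0],[0,0,0,0,0,0,0]]'; python3 st.py; python3 -m crank '[[0,0,0.001,0,0,0,0],[0,0,0,0,0,0,0]]'; python3 st.py
```

```text
time_s: 6.17
tool_pos: [0.5372, -0.1013, 0.0558]
orientation: [0.914, 3.005, -0.0]
wrist_force: [-1.2, -0.3, 3.4]
gripper_width: 0.003
grasp_force: 1.8
t 6.1667 box x,y mm, z 29.703759073120693 -0.20019621884645283 55.832879355683815 yaw 146.14883145248953 z [ 0.0003 -0.0003 -1.    ] w 0.0033992773286962144 F [-0.7914 -0.8985  3.4041]
time_s: 6.33
tool_pos: [0.5374, -0.1014, 0.0548]
orientation: [0.914, 3.005, -0.0]
wrist_force: [-1.0, -0.6, 3.8]
gripper_width: 0.001
grasp_force: 2.0
t 6.3333 box x,y mm, z 29.874520163655177 -0.15774852486446883 54.81203311771458 yaw 146.1462076002881 z [ 0.0006 -0.0003 -1.    ] w 0.0006087330975694769 F [-0.4608 -1.0634  3.751 ]
time_s: 6.5
tool_pos: [0.5375, -0.1015, 0.0538]
orientation: [0.914, 3.005, -0.0]
wrist_force: [-1.0, 0.1, 4.4]
gripper_width: -0.0
grasp_force: 2.1
t 6.5 box x,y mm, z 29.99861256463224 -0.17332558730487682 53.76308482995598 yaw 146.1448049100026 z [ 0.0007 -0.0004 -1.    ] w -0.0004507084915890479 F [-0.9045 -0.4851  4.3827]
```

```bash
python3 -m crank '[[0,0,0.001,0,0,0,0],[0,0,0,0,0,0,0]]'; python3 st.py;  python3 -m crank '[[0,0,0.001,0,0,0,0],[0,0,0,0,0,0,0]]'; python3 st.py
python3 - <<'E'
from h import *
_,d=viewer.camera('scene')
np.set_printoptions(precision=1,suppress=True,linewidth=160)
H=np.array([.5127,-.0846]); t=np.radians(-33.9); u=np.array([np.cos(t),np.sin(t)]); v=np.array([-u[1],u[0]])
C=cam_T('scene')
p=np.array([at_d('scene',(i,j),d,C) for i in range(195,260) for j in range(215,280)])
q=np.c_[(p[:,:2]-H)@u,(p[:,:2]-H)@v,p[:,2]]*1e3
for x in range(42,114,4):
    print(x,[np.round(np.median(q[m,2]),1) if (m:=(abs(q[:,0]-x)<2)&(abs(q[:,1])>a)&(abs(q[:,1])<b)&(q[:,2]<80)).sum() else None for a,b in((10,24),(28,40))])
E
```

```text
time_s: 6.67
tool_pos: [0.5376, -0.1016, 0.0529]
orientation: [0.914, 3.004, -0.0]
wrist_force: [-0.3, -0.9, 5.3]
gripper_width: -0.0
grasp_force: 2.7
t 6.6667 box x,y mm, z 30.158649504825725 -0.1587894871423936 52.92264504086331 yaw 146.1444611677063 z [ 0.001  -0.0006 -1.    ] w -5.49696175663674e-06 F [ 0.2787 -0.8721  5.2974]
time_s: 6.83
tool_pos: [0.5378, -0.1016, 0.0525]
orientation: [0.914, 3.004, -0.001]
wrist_force: [-1.3, -0.8, 12.4]
gripper_width: 0.002
grasp_force: 6.1
t 6.8333 box x,y mm, z 30.356741588590022 -0.13846756549909695 52.53653452449182 yaw 146.14524367482613 z [ 0.0017 -0.0009 -1.    ] w 0.001795813075435315 F [-0.6211 -1.4261 12.4026]
42 [np.float64(53.0), np.float64(52.0)]
46 [np.float64(52.2), np.float64(52.1)]
50 [np.float64(53.3), np.float64(51.7)]
54 [np.float64(51.8), np.float64(51.8)]
58 [np.float64(56.2), np.float64(52.2)]
62 [np.float64(57.8), np.float64(50.8)]
66 [np.float64(58.8), np.float64(52.1)]
70 [np.float64(57.7), np.float64(51.1)]
74 [np.float64(56.7), np.float64(52.5)]
78 [np.float64(56.0), np.float64(51.1)]
82 [np.float64(56.5), np.float64(52.8)]
86 [np.float64(55.3), np.float64(52.6)]
90 [np.float64(52.9), np.float64(51.6)]
94 [np.float64(53.7), np.float64(53.0)]
98 [np.float64(55.7), np.float64(53.5)]
102 [np.float64(58.2), np.float64(57.0)]
106 [np.float64(60.0), np.float64(58.0)]
110 [np.float64(61.1), np.float64(58.4)]
```

```bash
python3 -m crank '[[-0.004,0,0,0,0,0,0],[-0.004,0,0,0,0,0,0],[-0.004,0,0,0,0,0,0],[0,0,0,0,0,0,0]]'; python3 st.py;  python3 -m crank '[[-0.004,0,0,0,0,0,0],[-0.004,0,0,0,0,0,0],[-0.003,0,0,0,0,0,0],[0,0,0,0,0,0,0]]'; python3 st.py
```

```text
time_s: 7.22
tool_pos: [0.5483, -0.1087, 0.0525]
orientation: [0.914, 3.003, -0.001]
wrist_force: [-0.2, -1.6, 10.8]
gripper_width: 0.002
grasp_force: 5.4
t 7.2167 box x,y mm, z 42.95894051690253 -0.1671676827985913 52.52350767444392 yaw 146.13411974115851 z [ 0.002  -0.0011 -1.    ] w 0.001778081774043953 F [ 0.7717 -1.4644 10.7793]
time_s: 7.55
tool_pos: [0.5556, -0.1135, 0.052]
orientation: [-0.914, -3.004, -0.001]
wrist_force: [-6.3, 3.7, 12.9]
gripper_width: 0.004
grasp_force: 6.5
t 7.55 box x,y mm, z 51.76448155034082 -0.04674395991851807 52.03930367645977 yaw 146.1617086469715 z [-0.0013  0.0013 -1.    ] w 0.0037863043909148737 F [-7.3431 -0.4564 12.9358]
```

```bash
python3 -m crank '[[-0.003,0,0,0,0,0,0],[-0.003,0,0,0,0,0,0],[0,0,0,0,0,0,0]]'; python3 st.py;  python3 -m crank '[[-0.003,0,0,0,0,0,0],[-0.003,0,0,0,0,0,0],[0,0,0,0,0,0,0]]'; python3 st.py
```

```text
time_s: 7.8
tool_pos: [0.5606, -0.1168, 0.052]
orientation: [-0.914, -3.004, -0.001]
wrist_force: [-5.5, 3.0, 12.1]
gripper_width: 0.003
grasp_force: 5.9
t 7.8 box x,y mm, z 57.67092482457639 0.005028564342455383 51.95118610271223 yaw 146.1670130641827 z [-0.0013  0.0013 -1.    ] w 0.002695321513985496 F [-6.2538 -0.5915 12.0529]
time_s: 8.05
tool_pos: [0.5657, -0.1201, 0.0518]
orientation: [-0.914, -3.004, -0.001]
wrist_force: [-4.4, 3.0, 9.4]
gripper_width: -0.002
grasp_force: 5.2
t 8.05 box x,y mm, z 63.77716930497242 0.036385601946468255 51.83826924579699 yaw 146.1671672194382 z [-0.0012  0.0013 -1.    ] w -0.0015174318071460818 F [-5.3401  0.0453  9.3532]
```

```bash
python3 -m crank '[[-0.003,0,0,0,0,0,0],[-0.002,0,0,0,0,0,0],[0,0,0,0,0,0,0]]'; python3 st.py;  python3 -m crank '[[-0.001,0,0,0,0,0,0],[0,0,0,0,0,0,0]]'; python3 st.py
```

```text
time_s: 8.3
tool_pos: [0.5695, -0.1227, 0.0517]
orientation: [-0.913, -3.003, -0.002]
wrist_force: [-6.0, 4.2, 10.4]
gripper_width: -0.002
grasp_force: 7.6
t 8.3 box x,y mm, z 68.38151156230185 0.020931259520851064 51.67272009215638 yaw 146.16896520866158 z [-0.0019  0.0016 -1.    ] w -0.0016225230601020306 F [-7.329   0.0967 10.3717]
time_s: 8.47
tool_pos: [0.5695, -0.1228, 0.0515]
orientation: [-0.913, -3.002, -0.002]
wrist_force: [-6.9, 5.6, 10.5]
gripper_width: -0.001
grasp_force: 8.3
t 8.4667 box x,y mm, z 68.47871193659553 0.01090474039602829 51.51619478263738 yaw 146.1801967490556 z [-0.0032  0.0024 -1.    ] w -0.0011148791783995053 F [-8.834   0.7971 10.5336]
```

The flap is at its end stop. I ease off and lift clear.

```bash
python3 -m crank '[[0.001,0,0,0,0,0,0],[0.001,0,-0.002,0,0,0,0],[0.0005,0,-0.002,0,0,0,0],[0.002,0,-0.005,0,0,0,0],[0.002,0,-0.01,0,0,0,0],[0,0,-0.03,0,0,0,0],[0,0,-0.04,0,0,0,0],[0.03,0,-0.02,0,0,0,0],[0.03,0,0,0,0,0,0],[0.03,0,0,0,0,0,0],[0.02,0,0,0,0,0,0],[0,0,0,0,0,0,0]]'; python3 st.py
python3 - <<'E'
from h import *
q,d=viewer.camera('scene')
w,_=viewer.camera('wrist')
cv2.imwrite('pics/s3.png',np.hstack([cv2.resize(q[160:280,180:320],(420,360)),cv2.resize(w,(380,360))]))
H=np.array([.5127,-.0846]); t=np.radians(-33.9); u=np.array([np.cos(t),np.sin(t)]); v=np.array([-u[1],u[0]])
C=cam_T('scene')
p=np.array([at_d('scene',(i,j),d,C) for i in range(195,260) for j in range(215,280)])
q=np.c_[(p[:,:2]-H)@u,(p[:,:2]-H)@v,p[:,2]]*1e3
for x in range(2,114,8):
    print(x,[float(np.round(np.median(q[m,2]),1)) if (m:=(abs(q[:,0]-x)<3)&(abs(q[:,1])>a)&(abs(q[:,1])<b)&(q[:,2]<80)).sum() else None for a,b in((0,22),(28,40))])
E
```

```text
time_s: 9.47
tool_pos: [0.4715, -0.0573, 0.1619]
orientation: [-0.913, -3.006, -0.0]
wrist_force: [1.1, -0.3, 0.4]
gripper_width: -0.003
grasp_force: 0.0
t 9.4667 box x,y mm, z -49.46490986319309 -0.3038063284588263 161.87551954299076 yaw 146.2179193838461 z [-0.0001  0.0003 -1.    ] w -0.002540815143422371 F [1.0812 0.3703 0.3546]
2 [47.6, 44.4]
10 [45.7, 49.5]
18 [47.8, 45.2]
26 [53.1, 51.9]
34 [52.8, 51.9]
42 [54.5, 54.3]
50 [54.8, 53.4]
58 [55.0, 54.6]
66 [54.9, 54.7]
74 [58.3, 55.2]
82 [61.8, 56.0]
90 [62.2, 56.1]
98 [60.5, 57.6]
106 [60.3, 60.1]
```

View pics/s3.png

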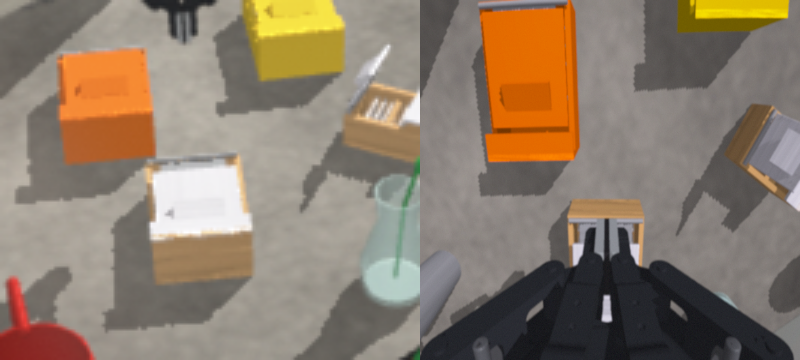

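The picture shows the flap shut beneath the lip, with the ledge now about 80 mm from the hinge, so it has slid about 18 mm. It has risen only about 0.04 rad after letting go. The small flap still stands open and the arm is clear.

```bash
python3 -c "
from cell import arm; print(arm.sign_off())"
```

```text
the job is handed in; nothing more can be done
None
```

The large birch box is shut, with its flap slid out about 18 mm under the lip and staying nearly flat after release; the small box's flap still stands open, the arm is clear, and the job is handed in (the judge returned no verdict).

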